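Snap the cap onto the tablet jar and keep it pressed

ROBOT

A 7-joint arm with a two-finger parallel gripper is mounted at the origin on the work surface. World frame = base frame: x ahead of the robot, y to its left, z up, the work surface at z = 0. Lengths are in m, angles in rad, forces in N, time in s.
With the tool pointing down it reaches from about 0.425 to 0.875 m from the base axis. Payload 9.9 kg.
Tool frame: the origin (TCP) lies between the finger pads; the fingertips stand 11 mm ahead of it and the grasp point (between the pads) lies 8 mm behind it; z points along the fingers, x is the direction in which the jaws open and shut, and the axes are right-handed (so a half turn about z gives the same grasp; the last joint's range is limited). The gripper opens to 85 mm and grips with 20 to 120 N. Pads are 22 mm wide; open, the fingers measure 114 mm over their backs; the gripper's body (76 mm by 85 mm) begins 54 mm behind the grasp point. The pads swing forward as they close: fully open they stand 13 mm farther back than shut.
Start: joints at [-1.215, 0.576, 0.025, 1.437, -0.015, 1.129, -0.057], TCP at [0.287, 0.611, 0.21] pointing down, gripper open.
Joint ranges: [-2.76, 2.76], [-0.34, 2.15], [-1.52, 1.57], [0.19, 2.46], [-1.09, 4.23], [0.17, 1.99], [-2.82, 2.82]. Speed limits (rad/s): [2.22, 2.22, 3.01, 3.01, 3.14, 3.14, 3.14].

INTERFACE

Orientations are given as a unit quaternion [w, x, y, z].
In Python, from station import env, kinematics, telemetry, optics, search_frame, outline_of gives the robot as it stands. The module is installed in compiled form; this text tells all that it offers. Calls block until the motion is done:
- env.reach(position, orientation): joint-space move of the TCP to a pose.
- env.move_linear(position, orientation=None, velocity=0.15): straight line of the TCP; orientation=None keeps the orientation; velocity is the mean speed in m/s.
- env.move_j(angles): joint-space move.
- env.set_gripper(opening, newtons=None): opening from 0.0 (shut) to 1.0 (fully open); newtons is the grip in N (None keeps the last); returns when the fingers have stopped.
- env.dwell(seconds).
- kinematics.ik(position, orientation): joint angles nearest the present ones, or None.
- telemetry.get_state(): the state.
- optics.capture(name): name is "scene" or "top" or "wrist"; returns the picture (400x640x3 uint8, blue, green, red); there is no depth.
- optics.calibration(name): a dict with "vfov" (degrees; the focal length in pixels is half the picture's height over the tangent of half this angle, whatever the lens; pixels are square), "cx", "cy" (the principal point, pixels), "dist" ([k1, k2, p1, p2, k3] as OpenCV has them; the pictures are not rectified), "world_from_camera" (4x4, takes a point from camera to world coordinates). Camera axes: x right, y up, looking along -z (the intrinsics and any distortion apply to the point x, -y, -z); pixel columns grow to the right and rows downward; lengths in m; the calibration is good to about 2 mm. A picture is of the moment at which its call begins: read the wrist's pose just before it. calibration takes no time and is no camera call; for the wrist camera it gives the pose at the moment of the call.
A pose or a line that the arm cannot do raises env.PlanningError and nothing moves.
- env.finish_job(): hands the job in, once; it reports no verdict.
Trained networks look in the newest picture that a camera, given by its name, has taken for a name from the list of things; names that differ only in an ending like _2 or _b are one class to them, and where a whole thing is asked for, a point or a joint stands for the part that bears it (a point fixed in the world has none). Each returns a list of dicts, best first, with "p" (0 to 1); they miss things now and then, are a little off and sometimes report something else, mostly with a low value. They report only what shows in the picture. A call takes as long as a camera call. They do not tell look-alikes from the thing itself.
- search_frame(camera, label): "position" ([x, y, z] in m, in world coordinates, good to about 4 mm: the middle of the surface that is visible of it).
- outline_of(camera, label): "pixels" (400x640 bool, what is visible of it).
The state is a dict: "time": time; "joint_pos": joint angles; "dq": joint speeds; "joint_torque": joint torques, N m; "tcp_pos": TCP position; "ee_rot": TCP orientation; "contact_force": force on the tool from outside, world axes, zero at the start; "moment": the same for the moment, N m; "width": opening from 0.0 (shut) to 1.0 (fully open).
Only numpy, scipy, OpenCV 4.12 (cv2) and the standard library are available. Lean on these libraries where they do the work, as an engineer would, in place of code of your own. Each camera call takes 0.05 s, during which the arm holds its last target.

TASK

Drop the blue drying canister into the open amber tablet jar, then press the white snap cap straight down onto the jar's neck until it clicks past the bumps, and keep pressing after the click so that the springy green seal under the cap is clearly squeezed. Finish while still holding the cap pressed down with the gripper: do not let go or ease off at the end. Leave the syrup bottle, the medicine carton and the paper punch where they are.

Things in the scene. Friction and masses are not known exactly. Their poses are not given: they have to be found in the camera images.
- jar_mouth (a point): Centre of the mouth of the amber tablet jar, at the top of its free green seal ring, 124 mm above the desk, z up. The opening is 30 mm wide; tablets lie 65 mm below this point. The fixed rim of the neck is 6 mm, the jar's shoulder 34 mm below it. 12 mm below it four small spring bumps stand 4.5 mm out of the neck (42 mm across): the cap is forced over them.
- jar: The jar, 71 mm across, clamped upright in a grey stand with a base plate 130 mm square and 14 mm thick; it cannot move. Origin: centre of the base plate's underside, 124 mm below jar_mouth.
- cap_center (a point): Centre (half-way up) of the white round snap cap, 58 mm across, 26 mm tall, about 30 g, lying open side down on the desk, so 13 mm above it; z up. Gripped across its sides. On the jar, measured from jar_mouth to this point: it meets the bumps 2 mm above, clicks over 3 mm below, touches the seal 7 mm below, has the seal fully squeezed 12 mm below.
- cap: The same cap; origin at the centre of its open underside. Its hollow is 20 mm deep up to the inner face that meets the seal; inside, 3.7 mm above the lower edge, is an inward lip 45 mm wide. Pressing it over the bumps takes about 9 to 14 N; then the force drops and even reverses (the bumps draw the cap down by up to 12 N) until the seal is met.
- canister_center (a point): Centre (half-way up) of the blue drying canister: an upright cylinder 18 mm across, 36 mm tall, about 17 g, standing on the desk, so this point is 18 mm above the desk.
- seal (a joint): Squeeze of the springy seal ring on the jar's rim, in m: 0 free, 0.005 fully squeezed; stiffness 2.5 N per mm (about 5 N at 2 mm, 12.5 N at 5 mm). A cap that is clicked on but not pressed squeezes it by less than 1 mm.
- syrup: Bystander: closed amber syrup bottle with a black cap and a blank label, 52 mm across, 105 mm tall; origin at the centre of its underside.
- carton: Bystander: white medicine carton with a blue band, 50 x 85 x 45 mm; origin at the centre of its underside.
- punch: Bystander: red and black desk paper punch, 45 x 100 x 34 mm; origin at the centre of its underside.
- canister: The same blue canister; its origin is the centre of its underside, 18 mm below canister_center.
There are look-alikes about, which are no part of the job. Of the things shaped like the cap, the white one is meant.

How it is judged:
By the outcome, as a careful person would: the job done as asked, in the order asked, and still so for the second after the job is handed in, while the arm keeps its last pose, push and grip.
It also fails if it takes over 51 s, if anything falls off the work surface, if the arm or the gripper's body presses on something with over 40 N, if the wrist force passes 120 N, or if a joint passes its speed limit or range.

## Working session

There is one attempt and no reset: what is moved stays moved. The work goes in short steps, each a Python script; the robot and the scene stay as the last script left them, time stands still between calls to the robot, and variables do not carry over. Pictures are saved under pics/ and viewed, and the job is handed in when it is done.

```bash
mkdir -p pics; ls; python3 - <<'E'
from station import env,kinematics,telemetry,optics,search_frame,outline_of
import cv2,numpy as np
s=telemetry.get_state(); print(s)
for c in ["scene","top","wrist"]:
    im=optics.capture(c); cv2.imwrite(f"pics/{c}0.png",im)
    k=optics.calibration(c); print(c,k)
    for l in ["jar_mouth","jar","cap","canister","syrup","carton","punch"]:
        try: print(c,l,[(np.round(d["position"],3).tolist(),round(d["p"],2)) for d in search_frame(c,l)])
        except Exception as e: print(c,l,e)
print(telemetry.get_state()["time"])
E
```

```text
pics
{'time': 0.0, 'joint_pos': array([-1.21479415,  0.57650366,  0.02484166,  1.43791275, -0.01502165,
        1.12896819, -0.0565338 ]), 'dq': array([ 4.14183939e-04,  2.11911941e-03,  2.64928731e-04,  9.66237113e-05,
        1.77138717e-04, -1.07332023e-03, -6.12661831e-04]), 'joint_torque': array([-6.28075868e-04, -7.65759158e+01,  2.25090869e+00, -2.85965502e+01,
        1.55322324e-02,  1.29502980e-02, -5.59248826e-05]), 'tcp_pos': array([0.28717279, 0.61033752, 0.20946006]), 'ee_rot': array([ 4.56679608e-04,  8.44323960e-01,  5.35832441e-01, -6.61492143e-04]), 'contact_force': array([ 0.55472968,  0.49728888, -0.31559058]), 'moment': array([-0.03782375, -0.01646901, -0.01516706]), 'width': 0.996982775056736}
scene {'vfov': 49.63447952393849, 'cx': 317.4428640451236, 'cy': 207.5534466364666, 'dist': array([0.03853409, 0.        , 0.        , 0.        , 0.        ]), 'world_from_camera': array([[ 0.41587475, -0.69141896,  0.59075208,  1.19671843],
       [ 0.90931761,  0.3063095 , -0.28163091, -0.20589386],
       [ 0.01377198,  0.65430445,  0.75610582,  0.93139362],
       [ 0
[... 1311 characters left out ...]
06, 'cx': 319.2351130041742, 'cy': 207.03243900471568, 'dist': array([-0.05264681,  0.        ,  0.        ,  0.        ,  0.        ]), 'world_from_camera': array([[ 4.26816529e-01, -8.70850048e-01, -2.43819287e-01,
         2.26291149e-01],
       [ 9.04338159e-01,  4.11124541e-01,  1.14669549e-01,
         6.40393007e-01],
       [ 3.80110822e-04, -2.69437944e-01,  9.63017679e-01,
         3.73632851e-01],
       [ 0.00000000e+00,  0.00000000e+00,  0.00000000e+00,
         1.00000000e+00]])}
wrist jar_mouth []
wrist jar []
wrist cap [([0.321, 0.322, 0.025], 0.85), ([0.434, 0.262, 0.027], 0.57)]
wrist canister []
wrist syrup []
wrist carton []
wrist punch [([0.46, 0.422, 0.012], 0.61)]
1.2
```

View pics/scene0.png

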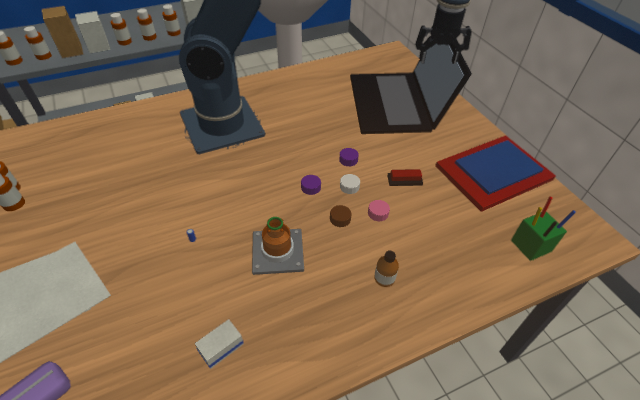

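View pics/top0.png

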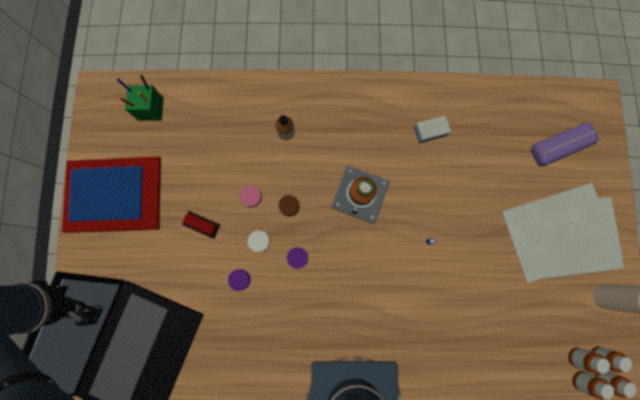

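View pics/wrist0.png

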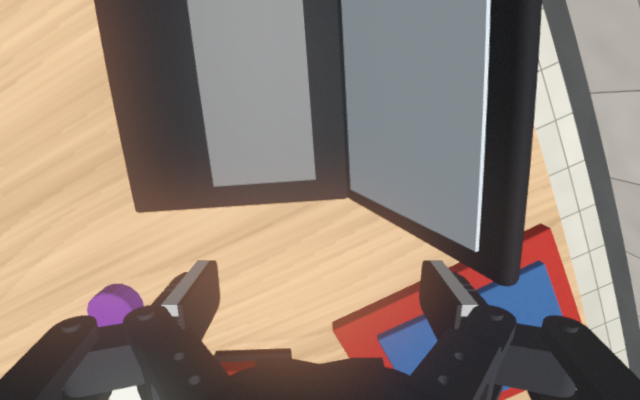

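```bash
cat > h.py <<'E'
from station import env,kinematics,telemetry,optics,search_frame,outline_of
import cv2,numpy as np
from scipy.spatial.transform import Rotation as R
def K(k):
    f=200/np.tan(np.radians(k["vfov"])/2); return np.array([[f,0,k["cx"]],[0,f,k["cy"]],[0,0,1.]])
def ray(k,uv):
    p=cv2.undistortPoints(np.array([[uv]],float),K(k),np.array(k["dist"],float))[0,0]
    T=np.array(k["world_from_camera"]); return T[:3,3],T[:3,:3]@np.array([p[0],-p[1],-1])
def onz(k,uv,z):
    o,d=ray(k,uv); return o+d*(z-o[2])/d[2]
def proj(k,P):
    T=np.array(k["world_from_camera"]); c=T[:3,:3].T@(np.array(P,float).reshape(-1,3)-T[:3,3]).T
    c=(c*np.array([[1],[-1],[-1]])).T
    return cv2.projectPoints(np.ascontiguousarray(c),np.zeros(3),np.zeros(3),K(k),np.array(k["dist"],float))[0][:,0]
def tri(obs):
    A=np.zeros((3,3));b=np.zeros(3)
    for k,uv in obs:
        o,d=ray(k,uv);d/=np.linalg.norm(d);M=np.eye(3)-np.outer(d,d);A+=M;b+=M@o
    return np.linalg.solve(A,b)
def q(a): # tool down, jaw axis (tool x) at world angle a
    x=np.array([np.cos(a),np.sin(a),0]);z=np.array([0,0,-1.]);y=np.cross(z,x)
    v=R.from_matrix(np.c_[x,y,z]).as_quat(); return np.array([v[3],v[0],v[1],v[2]])
def st():
    s=telemetry.get_state(); print("t%.2f"%s["time"],"tcp",np.round(s["tcp_pos"],4),"F",np.round(s["contact_force"],2),"w%.3f"%s["width"]); return s
E
python3 - <<'E'
from h import *
ks,kt=optics.calibration("scene"),optics.calibration("top")
for n,us,ut,z in [("cap",(350,181),(258,241),.026),("can",(191,232),(431,240),.036),("mouth",(276,222),(366,187),.124)]:
    print(n,tri([(ks,us),(kt,ut)]),onz(ks,us,z),onz(kt,ut,z))
s=telemetry.get_state(); w,x,y,z=s["ee_rot"]; M=R.from_quat([x,y,z,w]).as_matrix(); print(M); print(np.degrees(np.arctan2(M[1,0],M[0,0])))
kw=optics.calibration("wrist");T=kw["world_from_camera"]; print("cam in tool",M.T@(T[:3,3]-s["tcp_pos"]),M.T@T[:3,:3])
for z in(0,.011): print(proj(kw,[s["tcp_pos"]+M@np.array([sx*.0425,yy,z]) for sx in(1,-1) for yy in (-.011,.011)]))
for a in range(-180,180,30):
    r=[kinematics.ik(np.array(p),q(np.radians(a))) for p in([.44,-.2,.2],[.56,-.015,.25],[.434,.258,.15])]
    print(a,[None if v is None else np.round(v,2).tolist() for v in r])
for n in ["scene","top"]:
    im=cv2.imread(f"pics/{n}0.png")
    cs=[(350,184),(192,236),(276,224)] if n=="scene" else [(258,241),(431,240),(365,190)]
    cv2.imwrite(f"pics/{n}_crops.png",np.hstack([cv2.resize(im[v-25:v+25,u-25:u+25],(260,260),interpolation=0) for u,v in cs]))
E
```

```text
cap [0.43230686 0.26227214 0.02351806] [0.43445832 0.26123987 0.026     ] [0.43207347 0.26167658 0.026     ]
can [ 0.43861951 -0.20667672  0.03369969] [ 0.44064074 -0.20653284  0.036     ] [ 0.43843401 -0.20615501  0.036     ]
mouth [ 0.56584408 -0.01720839  0.12343967] [ 0.56729511 -0.01493755  0.124     ] [ 0.5648499  -0.01958849  0.124     ]
[[ 4.25750681e-01  9.04840515e-01  1.45569666e-05]
 [ 9.04840515e-01 -4.25750681e-01 -1.01490834e-05]
 [-2.98566340e-06  1.74927123e-05 -1.00000000e+00]]
64.80181164979035
cam in tool [ 0.00080291 -0.06787722 -0.16329639] [[ 9.99999241e-01  1.23179938e-03 -2.72007316e-05]
 [ 1.17892109e-03 -9.63021037e-01 -2.69423631e-01]
 [-3.58070737e-04  2.69423394e-01 -9.63021758e-01]]
[[401.0502418  228.07537495]
 [398.28101294 267.4808487 ]
 [234.32301603 228.27588288]
 [237.29593541 267.66612762]]
[[396.34668525 221.38732162]
 [393.90312467 258.83514644]
 [239.18764629 221.57796872]
 [241.81783854 259.01257935]]
-180 [[-0.46, 0.67, 1.36, 1.97, -0.73, 1.14, -1.93], [-0.77, 0.73, 1.36, 1.71, -0.73, 1.33, -2.41], [-0.3, 0.42, -0.46, 1.95, 0.25, 0.83, 2.25]
[... 859 characters left out ...]
3]]
30 [[-0.27, 0.42, 0.86, 1.96, -0.39, 0.94, 1.31], [-0.34, 0.39, 0.42, 1.7, -0.18, 1.09, 0.65], [-0.78, 0.4, 0.21, 1.97, -0.11, 0.78, 0.02]]
60 [[-0.14, 0.36, 0.64, 1.96, -0.27, 0.91, 1.69], [-0.27, 0.38, 0.31, 1.69, -0.13, 1.08, 1.13], [-0.69, 0.4, 0.08, 1.96, -0.05, 0.78, 0.47]]
90 [[-0.05, 0.34, 0.52, 1.95, -0.21, 0.9, 2.15], [-0.2, 0.38, 0.21, 1.69, -0.09, 1.08, 1.61], [-0.6, 0.39, -0.04, 1.96, 0.02, 0.79, 0.92]]
120 [[-0.01, 0.33, 0.46, 1.95, -0.18, 0.9, 2.64], [-0.12, 0.37, 0.09, 1.69, -0.03, 1.08, 2.07], [-0.5, 0.4, -0.18, 1.96, 0.1, 0.8, 1.36]]
150 [[1.18, 0.56, -1.29, 1.92, 0.6, 1.13, 2.27], [-0.01, 0.37, -0.07, 1.68, 0.03, 1.09, 2.53], [-0.4, 0.41, -0.32, 1.95, 0.17, 0.81, 1.8]]
```

```bash
python3 -c "
import cv2,numpy as np
cv2.imwrite('pics/crops.png',np.vstack([cv2.imread('pics/scene_crops.png'),cv2.imread('pics/top_crops.png')]))"
```

```text
(no output)
```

View pics/crops.png

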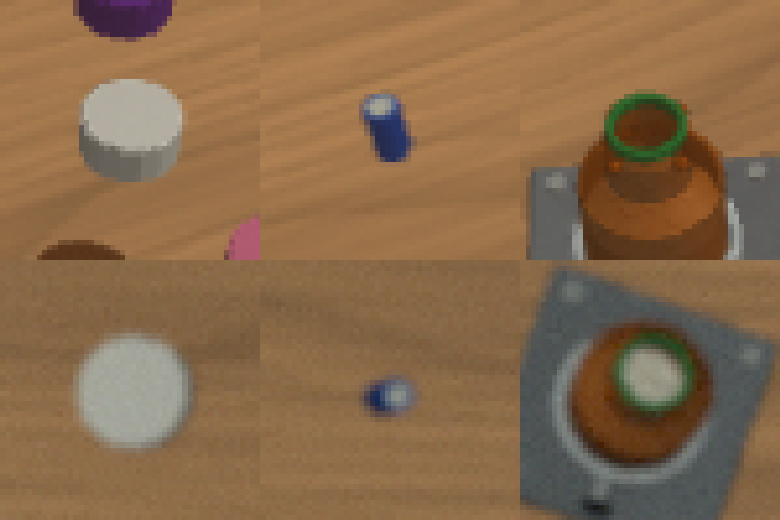

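```bash
python3 - <<'E'
from h import *
env.move_linear([.287,.61,.33],velocity=.25); st()
env.reach([.4395,-.2065,.20],q(np.radians(30))); s=st()
print(np.round(s["joint_pos"],2))
kw=optics.calibration("wrist"); im=optics.capture("wrist"); cv2.imwrite("pics/w1.png",im)
np.save("w1.npy",kw["world_from_camera"])
o=outline_of("wrist","canister")
print(len(o))
for d in o[:2]:
    v,u=np.nonzero(d["pixels"]); print(d["p"],u.min(),u.max(),v.min(),v.max(),u.mean(),v.mean())
print(proj(kw,[[.4395,-.2065,z] for z in(0,.036)]))
st()
E
```

```text
t1.82 tcp [0.287  0.61   0.3302] F [ 0.48 -0.29 -0.28] w0.996
t4.78 tcp [ 0.44   -0.2059  0.1999] F [-0.27  1.07 -0.95] w0.996
[-0.28  0.44  0.91  1.96 -0.42  0.95  1.36]
1
0.65 308 325 172 193 316.1624203821656 182.828025477707
[[317.67125875 177.86849282]
 [317.53704838 184.68974915]]
t4.88 tcp [ 0.4399 -0.206   0.2   ] F [-0.77 -0.13 -0.12] w1.000
```

View pics/w1.png

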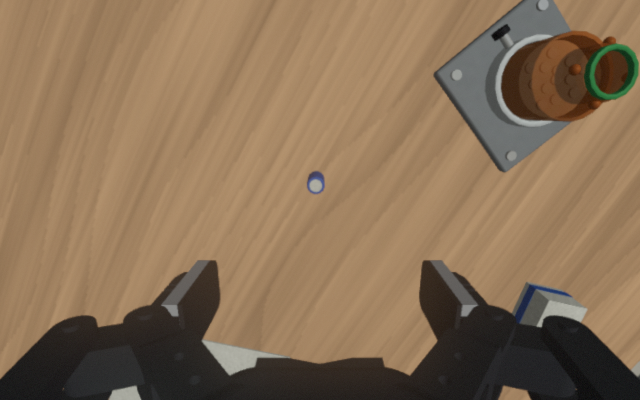

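```bash
python3 - <<'E'
from h import *
kw=optics.calibration("wrist")
im=cv2.imread("pics/w1.png"); c=im[160:205,290:345]
hsv=cv2.cvtColor(im,cv2.COLOR_BGR2HSV)[160:205,290:345].astype(int)
blue=((hsv[...,0]>95)&(hsv[...,0]<140)&(hsv[...,1]>60)); grey=(hsv[...,1]<60)&(hsv[...,2]>120)
for m in(blue,grey):
    v,u=np.nonzero(m); print(u.min()+290,u.max()+290,v.min()+160,v.max()+160,u.mean()+290,v.mean()+160,m.sum())
cv2.imwrite("pics/c1.png",np.hstack([cv2.resize(c,(440,360),interpolation=0),cv2.resize(im[30:120,540:640],(360,360),interpolation=0)]))
print("mouth",onz(kw,(612,72),.124)); print("can",onz(kw,(316,186),.036))
E
```

```text
308 323 172 192 316.2352941176471 180.14705882352942 136
307 324 171 193 315.6909090909091 185.43636363636364 165
mouth [ 0.56675682 -0.01912232  0.124     ]
can [ 0.43870299 -0.2085545   0.036     ]
```

View pics/c1.png

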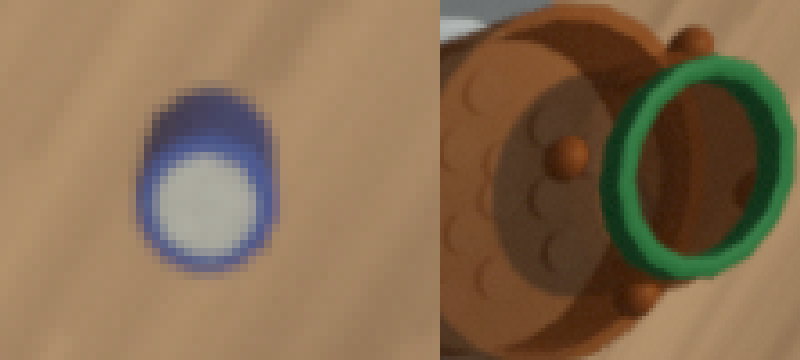

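```bash
python3 - <<'E'
from h import *
Q=q(np.radians(30)); p=[.4388,-.2078]
env.move_linear([*p,.060],Q,velocity=.25); st()
env.move_linear([*p,.026],Q,velocity=.1); st()
env.set_gripper(0.0,40); st()
cv2.imwrite("pics/w2.png",optics.capture("wrist"))
E
```

```text
t5.58 tcp [ 0.4391 -0.2083  0.0607] F [ 0.04 -0.58  0.4 ] w1.002
t6.08 tcp [ 0.4391 -0.208   0.0267] F [-1.25 -0.12  0.48] w0.997
t6.84 tcp [ 0.4388 -0.2078  0.026 ] F [-0.48  0.41 -0.34] w0.002
```

View pics/w2.png

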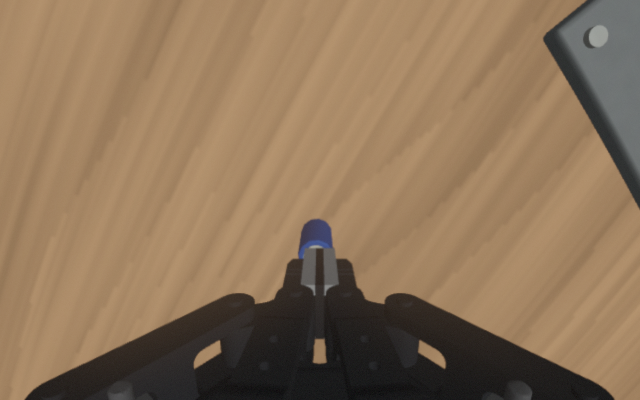

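```bash
python3 - <<'E'
from h import *
kw=optics.calibration("wrist")
s=telemetry.get_state();w,x,y,z=s["ee_rot"]; M=R.from_quat([x,y,z,w]).as_matrix()
print("can",proj(kw,[[.4388,-.2078,z] for z in(0,.036)]))
for z in (-.02,-.01,0,.011): print(z,proj(kw,[s["tcp_pos"]+M@np.array([0,yy,z]) for yy in(-.011,0,.011)]).tolist())
for i in range(8):
    cv2.imwrite("pics/x.png",optics.capture("scene")) if i==0 else 0
im=cv2.imread("pics/w2.png"); a=cv2.resize(im[200:300,260:380],(600,500),interpolation=0); cv2.imwrite("pics/c2.png",a)
print(onz(kw,(316,244),.036),onz(kw,(316,222),.0))
E
```

```text
can [[317.91791638 232.2562712 ]
 [317.69143134 257.28995186]]
-0.02 [[317.4762080898383, 243.9650900079273], [317.53873975284074, 266.1952757026229], [317.5995400705434, 287.52398084738763]]
-0.01 [[317.5650329785895, 236.19128639708708], [317.6220330010053, 257.29204928486394], [317.67755969991043, 277.59569816782755]]
0 [[317.64406284541946, 229.28016897622985], [317.69635326407035, 249.35549274574703], [317.7473758912273, 268.7212997575281]]
0.011 [[317.7214949661731, 222.51372258005208], [317.76936197307265, 241.56587639945522], [317.81614210979035, 259.9894749477012]]
[ 0.43461822 -0.20215836  0.036     ] [ 0.43465113 -0.20283258  0.        ]
```

View pics/c2.png

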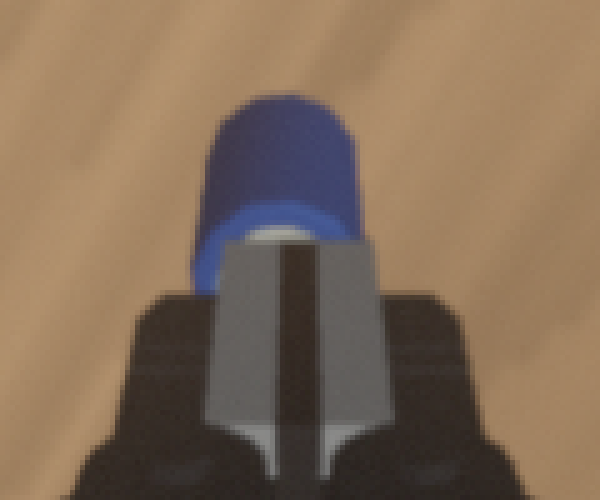

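View pics/x.png

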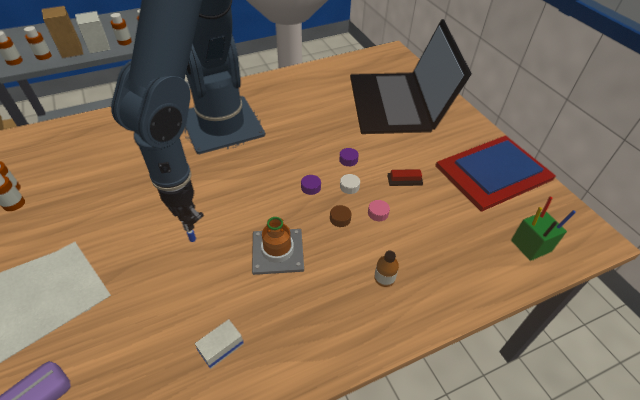

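```bash
python3 - <<'E'
from h import *
im=cv2.imread("pics/x.png"); cv2.imwrite("pics/c3.png",cv2.resize(im[190:260,150:240],(720,560),interpolation=cv2.INTER_CUBIC))
ks=optics.calibration("scene")
for z in(0,.015,.026,.036,.05,.06): print(z,proj(ks,[[.4388,-.2078,z]]))
E
```

```text
0 [[193.16193477 239.95023293]]
0.015 [[192.00219238 236.53723931]]
0.026 [[191.13648159 233.99092222]]
0.036 [[190.33800028 231.64338698]]
0.05 [[189.20131014 228.303236  ]]
0.06 [[188.37561722 225.87821051]]
```

View pics/c3.png

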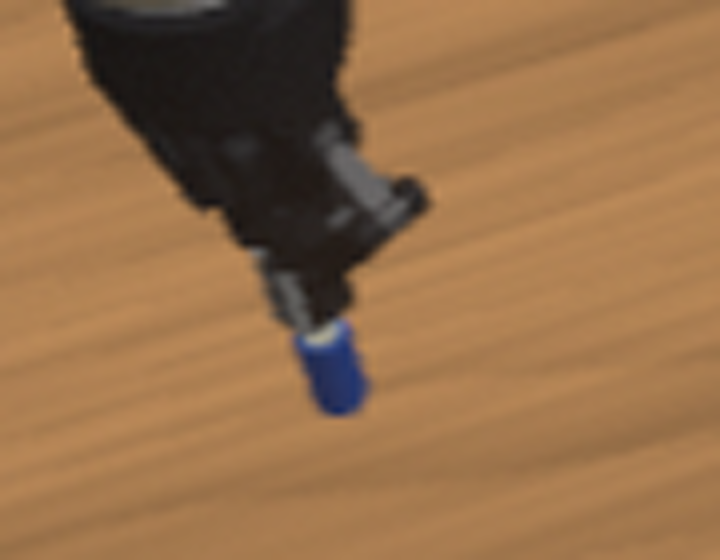

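```bash
python3 - <<'E'
from h import *
Q=q(np.radians(30)); s=telemetry.get_state()
env.move_linear([.4388,-.2078,.05],velocity=.2)
b=np.array([.4388,-.2078])+np.array([-.03,-.0])*0+np.array([.05,.03])
env.move_linear([*b,.03],velocity=.2)
f0=st()["contact_force"][2]
z=.0
try:
    env.move_linear([*b,-.002],velocity=.08); s=st()
    while s["contact_force"][2]-f0<4 and z>-.034:
        z=s["tcp_pos"][2]-.003 if z==0 else z-.003
        env.move_linear([*b,z],velocity=.05); s=st()
except env.PlanningError as e: print("PE",e)
cv2.imwrite("pics/w3.png",optics.capture("wrist"))
E
```

```text
t7.67 tcp [ 0.4886 -0.1772  0.029 ] F [ 0.33 -0.3  -0.52] w0.000
t8.22 tcp [ 0.4885 -0.1782 -0.002 ] F [-0.44 -0.64  0.03] w-0.007
t8.47 tcp [ 0.4889 -0.1778 -0.0048] F [ 0.22  0.14 -0.33] w0.000
t8.72 tcp [ 0.4887 -0.1777 -0.0081] F [-0.12  0.31 -0.53] w0.001
t8.97 tcp [ 0.4887 -0.1777 -0.0112] F [0.36 0.24 1.72] w-0.001
t9.22 tcp [ 0.4887 -0.1778 -0.0142] F [-0.7  -0.41 -0.21] w0.001
t9.47 tcp [ 0.4887 -0.1778 -0.0172] F [-0.8  -0.92  0.44] w-0.002
t9.72 tcp [ 0.4887 -0.1778 -0.0202] F [ 0.46 -0.95 -0.56] w0.003
t9.97 tcp [ 0.489  -0.1778 -0.021 ] F [-6.01  4.35 34.51] w-0.002
```

View pics/w3.png

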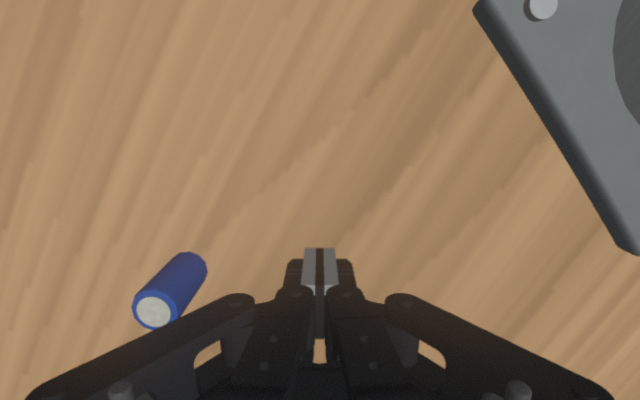

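```bash
python3 - <<'E'
from h import *
kw=optics.calibration("wrist"); print("can pred",proj(kw,[[.4388,-.2078,z] for z in(0,.036)]))
p=[.4388,-.2078]
env.move_linear([.4886,-.1778,.035],velocity=.2)
env.set_gripper(1.0,40)
env.move_linear([*p,.035],velocity=.2)
cv2.imwrite("pics/w4.png",optics.capture("wrist"))
env.move_linear([*p,-.008],velocity=.12); st()
env.set_gripper(0.0,40); st()
cv2.imwrite("pics/w5.png",optics.capture("wrist"))
E
python3 -c "
import cv2,numpy as np
cv2.imwrite('pics/w45.png',np.hstack([cv2.imread('pics/w%d.png'%i)[100:400,120:520] for i in (4,5)]))"
```

```text
can pred [[191.21203933 268.72096098]
 [156.21078217 312.4994361 ]]
t12.24 tcp [ 0.4389 -0.2077 -0.008 ] F [ 0.15  0.12 -0.38] w1.002
t12.88 tcp [ 0.439  -0.2078 -0.0077] F [-0.07  0.97  6.34] w0.192
```

View pics/w45.png

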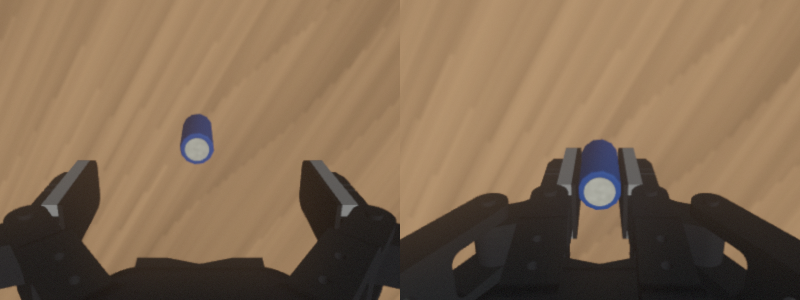

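```bash
python3 - <<'E'
from h import *
Q=q(np.radians(30))
env.move_linear([.4388,-.2078,.20],velocity=.3)
s=st()
env.reach([.566,-.018,.23],Q); s=st()
kw=optics.calibration("wrist"); np.save("kw6.npy",kw["world_from_camera"]); im=optics.capture("wrist"); cv2.imwrite("pics/w6.png",im)
hsv=cv2.cvtColor(im,cv2.COLOR_BGR2HSV); g=((hsv[...,0]>45)&(hsv[...,0]<85)&(hsv[...,1]>80)).astype(np.uint8)
n,l,stt,c=cv2.connectedComponentsWithStats(g); print([(x.tolist(),y.tolist()) for x,y in zip(stt[1:],c[1:]) if x[4]>40])
print(proj(kw,[[.566,-.018,.124]]))
E
```

```text
t13.77 tcp [ 0.4383 -0.207   0.1988] F [-0.38  0.26 -1.26] w0.188
t14.68 tcp [ 0.5649 -0.02    0.2294] F [-0.42 -0.47  0.24] w0.194
[([302, 175, 45, 45, 538], [323.58364312267656, 198.2546468401487])]
[[320.7928897  197.63193336]]
```

View pics/w6.png

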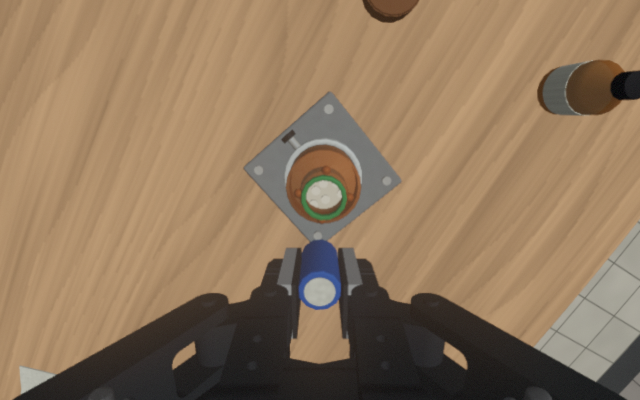

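```bash
python3 - <<'E'
from h import *
kw=optics.calibration("wrist"); kw["world_from_camera"]=np.load("kw6.npy")
# settled view
kn=optics.calibration("wrist"); im=optics.capture("wrist"); s=st()
hsv=cv2.cvtColor(im,cv2.COLOR_BGR2HSV); g=((hsv[...,0]>45)&(hsv[...,0]<85)&(hsv[...,1]>80)).astype(np.uint8)
v,u=np.nonzero(g); e=cv2.fitEllipse(cv2.convexHull(np.c_[u,v].astype(np.int32))); print(e)
print(onz(kn,(e[0][0],e[0][1]),.123),onz(kw,(324,197),.123))
w,x,y,z=s["ee_rot"]; M=R.from_quat([x,y,z,w]).as_matrix()
c=onz(kn,(319.5,292),s["tcp_pos"][2]+.043); print("can in tool",M.T@(c-s["tcp_pos"]))
E
```

```text
t14.78 tcp [ 0.565  -0.0205  0.2299] F [0.7  0.19 0.62] w0.192
((462.6876220703125, 143.58139038085938), (92.56780242919922, 345.3520202636719), 68.9588623046875)
[0.64190193 0.07551445 0.123     ] [ 0.56813761 -0.01644967  0.123     ]
can in tool [ 7.92714025e-04  4.86153942e-05 -4.30005633e-02]
```

```bash
cat >> h.py <<'E'
def ring(im,box=(250,140,400,270)):
    x0,y0,x1,y1=box
    hsv=cv2.cvtColor(im,cv2.COLOR_BGR2HSV); g=((hsv[...,0]>45)&(hsv[...,0]<85)&(hsv[...,1]>80)).astype(np.uint8)
    m=np.zeros_like(g); m[y0:y1,x0:x1]=g[y0:y1,x0:x1]
    n,l,s,c=cv2.connectedComponentsWithStats(m); i=1+np.argmax(s[1:,4]); v,u=np.nonzero(l==i)
    return cv2.fitEllipse(cv2.convexHull(np.c_[u,v].astype(np.int32)))
E
python3 - <<'E'
from h import *
env.move_linear([.567,-.0175,.215],q(np.radians(30)),velocity=.1); env.dwell(.15); s=st()
kn=optics.calibration("wrist"); im=optics.capture("wrist"); cv2.imwrite("pics/w7.png",im)
e=ring(im); print(e, onz(kn,e[0],.123)); st()
E
```

```text
t15.23 tcp [ 0.5671 -0.0179  0.2154] F [-0.52 -0.35  0.02] w0.192
((319.7084045410156, 202.54031372070312), (45.97280502319336, 47.15873336791992), 93.61759948730469) [ 0.56789258 -0.01686885  0.123     ]
t15.28 tcp [ 0.5671 -0.0178  0.2154] F [ 0.06  0.37 -0.17] w0.191
```

```bash
python3 - <<'E'
from h import *
env.move_linear([.567,-.0172,.125],velocity=.2); st()
env.move_linear([.567,-.0172,.109],velocity=.08); st()
env.set_gripper(0.5); st()
env.move_linear([.567,-.0172,.215],velocity=.3)
env.set_gripper(1.0); st()
im=optics.capture("wrist"); cv2.imwrite("pics/w8.png",im[100:300,200:440])
E
python3 -c "
import cv2
cv2.imwrite('pics/w8b.png',cv2.resize(cv2.imread('pics/w8.png'),None,fx=3,fy=3))"
```

```text
t15.88 tcp [ 0.5675 -0.0176  0.1258] F [ 0.64 -0.23  0.65] w0.199
t16.23 tcp [ 0.5669 -0.0172  0.109 ] F [-0.22  0.06 -0.33] w0.195
t16.60 tcp [ 0.5671 -0.0172  0.1092] F [-0.16 -0.28  0.18] w0.501
t17.60 tcp [ 0.5669 -0.0173  0.2147] F [-0.18  1.53  0.63] w0.997
```

View pics/w8b.png

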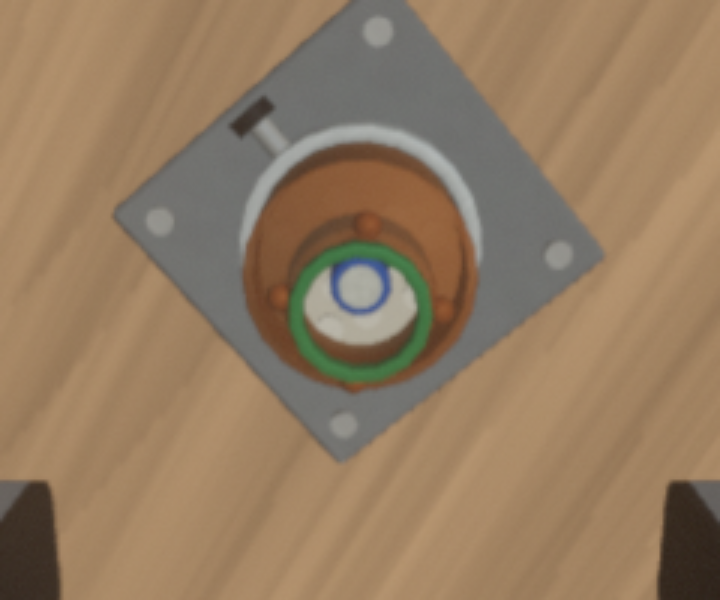

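```bash
python3 - <<'E'
from h import *
Q=q(np.radians(107))
env.reach([.433,.2615,.16],Q); env.move_linear([.433,.2615,.14],Q,velocity=.1); env.dwell(.1); s=st(); print(np.round(s["joint_pos"],2))
kn=optics.calibration("wrist"); im=optics.capture("wrist"); cv2.imwrite("pics/w9.png",im)
print(proj(kn,[[.433,.2615,.026]]))
hsv=cv2.cvtColor(im,cv2.COLOR_BGR2HSV); m=((hsv[...,1]<50)&(hsv[...,2]>150)).astype(np.uint8)
n,l,ss,c=cv2.connectedComponentsWithStats(m); print([(a.tolist(),b.tolist()) for a,b in zip(ss[1:],c[1:]) if a[4]>300])
E
```

```text
t19.30 tcp [0.4336 0.261  0.1404] F [ 0.9  -0.21  0.25] w0.999
[-1.03  0.47  0.57  1.98 -0.35  0.79  1.61]
[[319.57837356 194.62744049]]
[([286, 161, 69, 68, 3666], [320.4833606110202, 194.65521003818876]), ([0, 218, 25, 73, 449], [14.4543429844098, 257.6436525612472])]
```

View pics/w9.png

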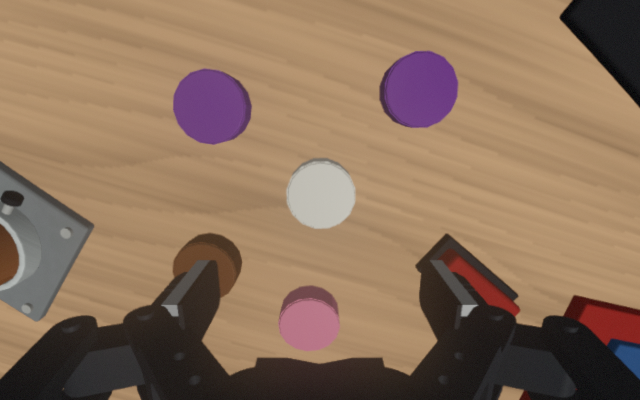

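```bash
python3 - <<'E'
from h import *
kn=optics.calibration("wrist"); c=onz(kn,(320.5,194.8),.026); print(c)
p=c[:2]
env.move_linear([*p,.02],velocity=.2); st()
env.move_linear([*p,-.023],velocity=.1); st()
env.set_gripper(0.0,80); st()
cv2.imwrite("pics/w10.png",optics.capture("wrist"))
E
```

```text
[0.43289741 0.26253003 0.026     ]
t20.10 tcp [0.4335 0.2626 0.0207] F [-0.04  0.96  0.2 ] w1.002
t20.68 tcp [ 0.4332  0.2626 -0.0225] F [ 0.15 -0.59  0.66] w1.002
t21.08 tcp [ 0.4333  0.2628 -0.0218] F [-2.1  -0.67 12.71] w0.662
```

View pics/w10.png

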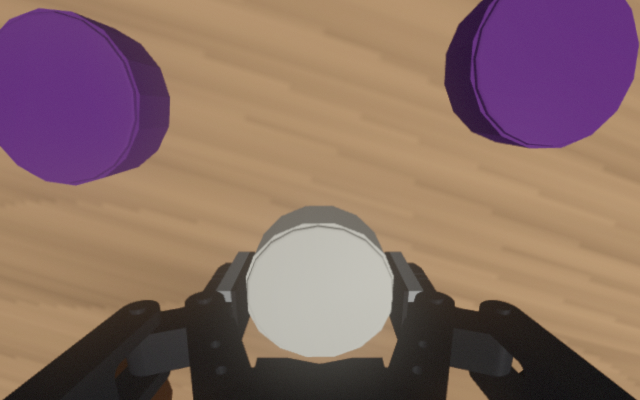

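```bash
cat >> h.py <<'E'
def incap(im,k,s):
    hsv=cv2.cvtColor(im,cv2.COLOR_BGR2HSV); m=((hsv[...,1]<45)&(hsv[...,2]>165)).astype(np.uint8)
    mm=np.zeros_like(m); mm[180:370,240:400]=m[180:370,240:400]
    n,l,ss,c=cv2.connectedComponentsWithStats(mm); i=1+np.argmax(ss[1:,4]); v,u=np.nonzero(l==i)
    e=cv2.fitEllipse(cv2.convexHull(np.c_[u,v].astype(np.int32)))
    w,x,y,z=s["ee_rot"]; M=R.from_quat([x,y,z,w]).as_matrix()
    P=onz(k,e[0],s["tcp_pos"][2]+.048); print("ell",np.round(e[0],1),np.round(e[1],1),e[2],"cap tool",np.round(M.T@(P-s["tcp_pos"]),4),"world",P)
    return P
E
python3 - <<'E'
from h import *
s=st(); incap(cv2.imread("pics/w10.png"),optics.calibration("wrist"),s)
env.move_linear([*s["tcp_pos"][:2],.03],velocity=.1); 
env.move_linear([*s["tcp_pos"][:2],.20],velocity=.25); env.dwell(.1); s=st()
k=optics.calibration("wrist"); im=optics.capture("wrist"); cv2.imwrite("pics/w11.png",im); incap(im,k,s)
E
```

```text
t21.13 tcp [ 0.4333  0.2627 -0.0219] F [-2.06 -0.51 13.14] w0.658
ell [320.5 291. ] [132.5 148.2] 78.88556671142578 cap tool [ 0.0009 -0.002  -0.048 ] world [0.43107517 0.26296719 0.02614782]
t22.75 tcp [0.4323 0.2623 0.1983] F [-0.45  0.24 -0.92] w0.656
ell [320.4 291.1] [132.8 147.8] 78.77091217041016 cap tool [ 0.0008 -0.0019 -0.048 ] world [0.43036978 0.26259327 0.24633504]
```

View pics/w11.png

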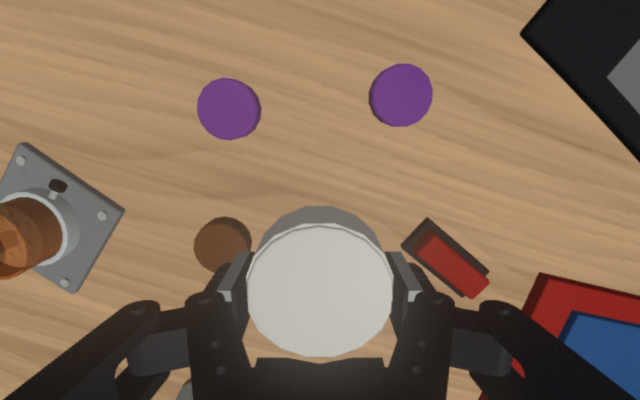

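```bash
python3 - <<'E'
from h import *
Q=q(np.radians(107))
env.reach([.567,-.017,.30],Q); env.move_linear([.567,-.0172,.295],Q,velocity=.1); env.dwell(.15); s=st(); print(np.round(s["joint_pos"],2))
k=optics.calibration("wrist"); im=optics.capture("wrist"); cv2.imwrite("pics/w12.png",im)
e=ring(im,(260,120,380,240)); P=onz(k,e[0],.123); print(e,P)
w,x,y,z=s["ee_rot"]; M=R.from_quat([x,y,z,w]).as_matrix(); print("mouth in tool",M.T@(P-s["tcp_pos"]))
incap(im,k,s)
E
```

```text
t24.43 tcp [ 0.567  -0.0167  0.2949] F [-0.22 -1.21 -1.09] w0.657
[-0.51  0.42  0.7   1.61 -0.28  1.22  2.11]
((317.8282470703125, 182.33477783203125), (36.30270767211914, 36.56772994995117), 117.04841613769531) [ 0.567889   -0.01757007  0.123     ]
mouth in tool [-0.00108374  0.0006594   0.1719028 ]
ell [319.2 290. ] [134.5 148.8] 90.3884048461914 cap tool [ 0.0004 -0.0024 -0.048 ] world [ 0.56457462 -0.01709789  0.34290298]
```

View pics/w12.png

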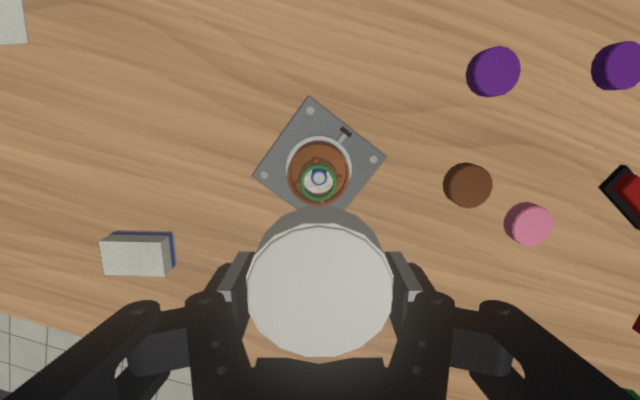

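```bash
python3 - <<'E'
from h import *
Q=q(np.radians(107)); p=[.569,-.0175]
env.move_linear([*p,.12],Q,velocity=.2)
env.move_linear([*p,.098],Q,velocity=.08); env.dwell(.1); st()
im=optics.capture("scene"); im2=optics.capture("top")
cv2.imwrite("pics/p1.png",np.hstack([cv2.resize(im[185:265,230:330],(400,320),interpolation=2),cv2.resize(im2[150:230,320:420],(400,320),interpolation=2)]))
E
```

```text
t26.03 tcp [ 0.5692 -0.0176  0.0983] F [ 0.21 -0.32 -0.59] w0.660
```

View pics/p1.png

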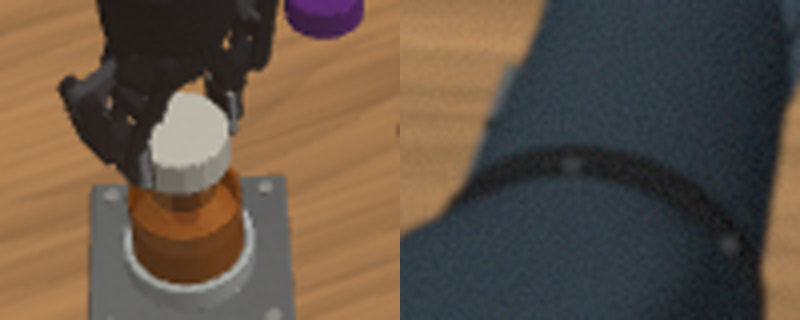

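```bash
python3 - <<'E'
from h import *
p=[.569,-.0175]
z=.0955
while z>.083:
    env.move_linear([*p,z],velocity=.05); s=st(); F=s["contact_force"]
    if F[2]>22 or np.hypot(*F[:2])>12: print("stop"); break
    z-=.0015
E
```

```text
t26.38 tcp [ 0.5689 -0.0175  0.0954] F [ 0.77 -0.04 -0.81] w0.660
t26.63 tcp [ 0.5689 -0.0175  0.0939] F [-0.12 -0.75  0.33] w0.661
t26.88 tcp [ 0.5689 -0.0175  0.0924] F [ 0.37  0.98 -0.33] w0.658
t27.13 tcp [ 0.5686 -0.0177  0.0909] F [-2.3  -0.17  0.67] w0.659
t27.38 tcp [ 0.5689 -0.0178  0.0897] F [-3.54 -1.27  5.34] w0.659
t27.63 tcp [ 0.5688 -0.0177  0.0882] F [-2.2  -1.21  4.8 ] w0.658
t27.88 tcp [ 0.5685 -0.0176  0.0862] F [-1.27 -2.06 -3.01] w0.661
t28.13 tcp [ 0.5682 -0.0174  0.084 ] F [ -1.3   -3.02 -12.26] w0.659
t28.38 tcp [ 0.5684 -0.0175  0.083 ] F [ -2.8   -1.7  -11.13] w0.659
```

```bash
python3 - <<'E'
from h import *
p=[.5688,-.0175]
for z in (.0815,.080,.079,.078):
    env.move_linear([*p,z],velocity=.04); s=st(); F=s["contact_force"]
    if F[2]>25: print("stop"); break
env.dwell(.3); st()
im=optics.capture("scene"); cv2.imwrite("pics/p2.png",cv2.resize(im[180:270,225:335],(770,560),interpolation=2))
w=optics.capture("wrist"); s=st(); incap(w,optics.calibration("wrist"),s); cv2.imwrite("pics/w13.png",w)
E
```

```text
t28.63 tcp [ 0.5691 -0.0174  0.0819] F [-2.68 -0.18 -1.47] w0.659
t28.88 tcp [ 0.5693 -0.0175  0.0805] F [-2.56 -0.27  3.39] w0.659
t29.13 tcp [ 0.5693 -0.0174  0.0795] F [-2.4   0.37  5.64] w0.657
t29.38 tcp [ 0.5693 -0.0175  0.0786] F [-3.72 -0.94  8.45] w0.660
t29.68 tcp [ 0.5694 -0.0175  0.0787] F [-3.07 -0.4   7.74] w0.658
t29.78 tcp [ 0.5693 -0.0175  0.0787] F [-2.79  0.23  8.23] w0.655
ell [319.4 289.5] [135.5 148.6] 89.47456359863281 cap tool [ 0.0005 -0.0026 -0.048 ] world [ 0.56664321 -0.01782755  0.12667013]
```

View pics/p2.png

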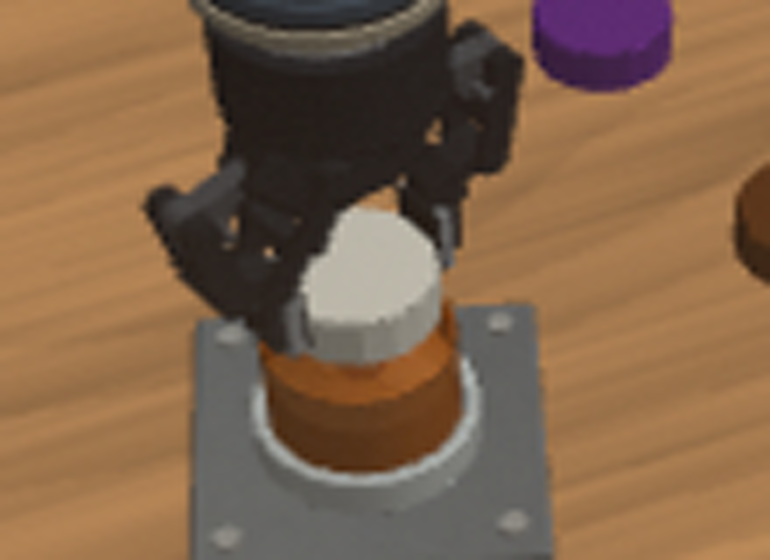

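View pics/w13.png

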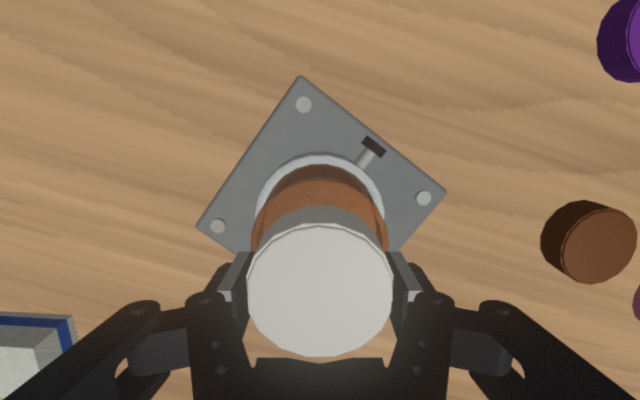

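```bash
python3 - <<'E'
from h import *
env.move_linear([.5688,-.0175,.0772],velocity=.04); st(); env.dwell(.4); st()
env.finish_job(); st()
E
```

```text
t30.03 tcp [ 0.5693 -0.0175  0.078 ] F [-3.96 -0.28  9.35] w0.662
t30.43 tcp [ 0.5693 -0.0174  0.078 ] F [-3.13 -0.05  9.59] w0.657
the job is handed in; nothing more can be done
the job is handed in; nothing more can be done
```

I dropped the blue canister into the jar, snapped the white cap on and kept pressing. I handed the job in at about 30.4 s, with the cap still gripped and pressed down.

**Canister:** a wrist picture taken after the release shows it standing on the tablets inside the jar.

**Click:** the push rose to about 5 N at the heights where the cap should meet the bumps. It then reversed to about -12 N, which is the expected draw-down. The steps were 1.5 mm apart, so the true 9–14 N peak probably fell between readings.

**Seal:** after the click, the force climbed steadily to a steady upward push of about 9.5 N. From the gripper height and the force together, I estimate the seal is squeezed by about 4 mm. A sideways force of about 3 N remained, so the cap is probably about 1 mm off centre.

**Cap grip:** wrist pictures before and after pressing put the cap at the same place in the fingers, so it did not slip.

**What disagreed or went unchecked:**
- **Fingertips:** the real fingertips sit about 32 mm farther back than the description says. My first grasp closed on air above the canister without moving it. I found the offset by touching the desk with the shut fingers, which pressed on it with about 34 N, and corrected for it.
- **Top camera:** the arm blocked its view of the jar, so only the scene and wrist cameras checked the cap placement.
- **Bystanders:** I never moved near the syrup bottle, the carton or the punch, but I did not measure their positions again at the end.

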